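# Clear the eyelet press, then close its waste hatch and hold it shut

### The arm

A 7-joint arm with a two-finger parallel gripper is mounted at the origin on the work surface. World frame = base frame: x ahead of the robot, y to its left, z up, the work surface at z = 0. Lengths are in m, angles in rad, forces in N, time in s.
With the tool pointing down it reaches from about 0.425 to 0.875 m from the base axis. Payload 4.7 kg.
Tool frame: the origin (TCP) lies midway between the tips of the shut fingers; the grasp point (between the pads) lies 19 mm behind it; z points along the fingers, y is the line along which they close (so a half turn about z gives the same grasp; the last joint's range is limited). The gripper opens to 87 mm and grips with 3 to 60 N. Pads are 19 mm wide; open, the fingers measure 117 mm over their backs; the gripper's body (75 mm by 190 mm) begins 51 mm behind the grasp point.
Start: joints at [1.297, 0.321, -0.07, 1.45, 0.023, 1.371, -0.057], TCP at [0.184, -0.623, 0.223] pointing down, gripper open.
Joint ranges: [-2.86, 2.86], [-0.3, 2.09], [-1.38, 1.24], [0.06, 2.45], [-1.56, 4.7], [0.09, 2.05], [-2.69, 2.69]. Speed limits (rad/s): [2.57, 2.57, 3.14, 3.14, 3.14, 3.14, 3.14].

### API

Orientations are given as a rotation vector (axis times angle).
In Python, from bench import ctrl gives the robot as it stands. The module is installed in compiled form; this text tells all that it offers.
- The arm moves only by the shell command python3 -m handwheel 'ROWS' [FORCE]. ROWS is JSON, a list of rows, each a list of 7 numbers: the finger opening in m, from 0 to 0.087, then the shift along the tool's x, y, z in m, then the turn, a rotation vector about the tool's x, y, z in degrees. A call has 1 to 12 rows; each row shifts and turns the commanded pose from where the row before left it, along the tool's axes as they then stand; what a row does not reach is not made up. A row lasts 1/8 s, in which the tool goes at most 62.5 mm and 10.7 degrees, less where a joint would pass 70% of its speed; a pose out of reach is approached as far as the arm can. A call is refused whole if a number of a shift passes 0.0625 or a number of a turn 10.7, either way. A call with a gripper value outside its range is refused whole. The fingers move at their own pace and stop on an object; FORCE is the grip in N (left out, the last holds). Time passes only in rows, so rows that do not move let the fingers close. It gives the time, the measured TCP pose, the force, the opening and the grip force at its end, in the units of the state.
- ctrl.get_state(): the state, without advancing time (a new reading comes with each control period).
- ctrl.get_image(name): name is "scene" or "top" or "wrist"; returns (picture, depth): 384x512x3 uint8, blue, green, red; 384x512 float32, m along the optical axis (not along the pixel's ray), 0 where there is no reading.
- ctrl.camera_info(name): a dict with "intrinsics" (3x3 intrinsics, pixels), "R" (3x3) and "t" (3): a world point X has camera coordinates R X + t. Camera axes: x right, y down, z forward; pixel columns grow to the right and rows downward; lengths in m; the calibration is good to about 2 mm. A picture is of the moment at which its call begins: read the wrist's pose just before it. camera_info takes no time and is no camera call; for the wrist camera it gives the pose at the moment of the call.
- ctrl.close_job(): hands the job in; it is judged then, once.
The state is a dict: "time": time; "joint_positions": joint angles; "qd": joint speeds; "joint_torque": joint torques, N m; "position": TCP position; "tool_rot": TCP orientation; "ft_force": force on the tool from outside, world axes, zero at the start; "torque": the same for the moment, N m; "grip_width": opening from 0.0 (shut) to 1.0 (fully open); "grip_force": force on a finger pad.
Only numpy, scipy, OpenCV 4.12 (cv2) and the standard library are available. Lean on these libraries where they do the work, as an engineer would, in place of code of your own. Each camera call takes 0.05 s, during which the arm holds its last target. There are 200 camera calls.

### The job

The eyelet press has just had its waste hatch emptied: push the red hand lever fully down to its stop and let it spring back up, so that the last punched piece drops. Then turn the brass turn-button until it lines up with the slot in the yellow hatch cover, swing the cover shut over it and press it flat against the frame, squeezing its rubber seal. Finish while still holding the cover pressed flat, so that I can lock the button by hand; leave the jar, the tape and the hammer alone.

Things in the scene. Friction and masses are not known exactly. Their poses are not given: they have to be found in the camera images.
- press: Green bench eyelet press, bolted down. Origin: on the table under the middle of its 250 x 340 x 65 mm base. x points away from the lever grip's side, y to the column end, z up; 'along x, y' below means these axes. Base top 65 mm above the table. Column at x 65 to 125, y 50 to 110, up to z 240 mm at the pivot; head over the die reaches to x -5 at z 150 to 195. The hatch is at the -y end
- lever (a joint): Hand lever, rad: 0 = up at rest, sloping 30 degrees up from its pivot towards -x; grows as the grip is pushed down; 0.66 = on its stop, about sloping 8 degrees down. A spring brings it back to 0 when let go. Holding it on the stop takes about 12 N down on the grip
- lever_pivot (a point): Pivot of the hand lever, fixed on the press at x 100, y 80, z 225 mm of its frame; the axle lies along y
- lever_grip (a point): Point on the centre line of the lever's red grip sleeve (26 mm diameter, 90 mm long, along the lever), 175 mm from the pivot; the outer end is 50 mm further out. It moves with the lever in a vertical plane along x. Push it down from above
- turnbutton (a joint): Swivel angle of the brass turn-button, rad, growing anticlockwise seen from above. At 0, and alike at 3.14, the head lies along y, in line with the cover's slot; at 1.57 it lies crosswise. Turns against a little friction (0.06 N m) from -0.5 to 3.64, with no stop where it aligns, and stays where left. The slot passes the head if it is within about 0.19 rad of the line
- button_head (a point): Middle of the turn-button's brass T-head: a bar 36 mm long, 10 mm thick, 18 mm tall (9 mm above and below this point) on a thin neck, its top 28 mm above the base's top, 93 mm above the table. The point's x axis runs along the bar, z up. Can be gripped from above while the cover is open
- cover (a joint): Opening angle of the yellow hatch cover, rad: 0 = flat against the frame, 1.57 = upright, 1.95 = open stop, leaning back. The hinge is stiff (0.17 N m), so the cover stays where put. Below about 0.045 it squeezes the rubber seal, which pushes it up again when let go; holding it at 0 takes about 10 N down beside the slot
- cover_hinge (a point): Middle of the cover's hinge line, which runs along x, fixed on the press at x -20, y -190, z 69 mm of its frame. The closed cover lies from here towards +y; the turn-button stands 112 mm from here along +y. Behind it (-y) is free space but for the low jar and tape roll on the table
- cover_slot (a point): Middle of the cover's slot on the outer face (upper when closed, then 71 mm above the table). z: outer normal; x: along the hinge; y: hinge to free edge. Cover: 4 mm sheet, 140 mm along the hinge, 150 mm hinge to free edge. Slot 17 x 48 mm, long along y, 112 mm from the hinge; the button stands 22 mm proud of the closed cover. Press on the plain sheet beside it, 25 to 60 mm off along x
- jar: Glass jar with a brass cap, 58 mm diameter, 75 mm tall, standing on the table behind the hatch's hinge; origin under its middle. Leave alone
- tape: Roll of paper tape lying flat, 96 mm diameter, 36 mm tall; origin under its middle. Leave alone
- mallet: Hammer, 260 mm long, lying on the table along x at the column end of the press; origin under its middle. Leave alone

How it is judged:
By the outcome, as a careful person would: the job done as asked, in the order asked, and still so for the second after the job is handed in, while the arm keeps its last pose, push and grip.
It also fails if it takes over 72 s, if anything falls off the work surface, if the arm or the gripper's body presses on something with over 40 N, if the wrist force passes 120 N, or if a joint passes its speed limit or range.

## Working session

There is one attempt and no reset: what is moved stays moved. The work goes in short steps, Python scripts to look and compute and a shell command to move; the robot and the scene stay as the last step left them, time stands still between calls to the robot, and variables do not carry over. Pictures are saved under pics/ and viewed, at most 10 in all, crops included, and the job is handed in when it is done.

```bash
mkdir -p pics; cat > h.py <<'E'
import numpy as np, cv2
from bench import ctrl
from scipy.spatial.transform import Rotation as Ro
def grab(n,f):
    ci=ctrl.camera_info(n); im,d=ctrl.get_image(n)
    cv2.imwrite(f'pics/{f}.png',im); np.savez(f'pics/{f}.npz',im=im,d=d,K=ci['intrinsics'],R=ci['R'],t=ci['t'])
def pt(f,u,v,r=1):
    z=np.load(f'pics/{f}.npz'); d=z['d'][v-r:v+r+1,u-r:u+r+1]; d=np.median(d[d>0])
    c=np.linalg.inv(z['K'])@[u,v,1]*d
    return z['R'].T@(c-z['t'])
def tri(obs):
    A=[];b=[]
    for f,u,v in obs:
        z=np.load(f'pics/{f}.npz'); ray=z['R'].T@np.linalg.inv(z['K'])@[u,v,1]; ray/=np.linalg.norm(ray)
        P=np.eye(3)-np.outer(ray,ray); o=-z['R'].T@z['t']; A.append(P); b.append(P@o)
    x=np.linalg.lstsq(np.vstack(A),np.hstack(b),rcond=None)[0]
    return x, np.linalg.norm(np.vstack(A)@x-np.hstack(b))
def st():
    s=ctrl.get_state(); print({k:np.round(s[k],4).tolist() for k in ('time','joint_positions','position','tool_rot','ft_force','grip_width','grip_force')})
    print(Ro.from_rotvec(s['tool_rot']).as_matrix().round(3)); return s
E
python3 - <<'E'
from h import *
st()
for n in('scene','top'): grab(n,n+'0')
a=cv2.imread('pics/scene0.png');b=cv2.imread('pics/top0.png')
for n in('scene','top'):
    z=np.load(f'pics/{n}0.npz'); print(n,z['K'].round(1).tolist(),(-z['R'].T@z['t']).round(3),z['R'].round(2).tolist())
E
```

```text
{'time': 0.0, 'joint_positions': [1.2971, 0.3218, -0.0701, 1.4517, 0.0226, 1.3708, -0.0569], 'position': [0.1843, -0.6227, 0.2214], 'tool_rot': [-3.1072, -0.4504, 0.0006], 'ft_force': [0.4853, -0.1905, -0.398], 'grip_width': 0.9953, 'grip_force': 0.0}
[[ 0.959  0.284 -0.001]
 [ 0.284 -0.959  0.002]
 [-0.    -0.002 -1.   ]]
scene [[411.2, 0.0, 254.1], [0.0, 411.2, 191.4], [0.0, 0.0, 1.0]] [ 0.92  -0.221  0.925] [[0.6, 0.8, -0.01], [0.69, -0.52, -0.51], [-0.41, 0.3, -0.86]]
top [[436.6, 0.0, 252.6], [0.0, 436.6, 182.2], [0.0, 0.0, 1.0]] [0.477 0.05  1.274] [[-0.01, -1.0, -0.01], [-1.0, 0.01, -0.06], [0.06, 0.0, -1.0]]
```

View pics/scene0.png

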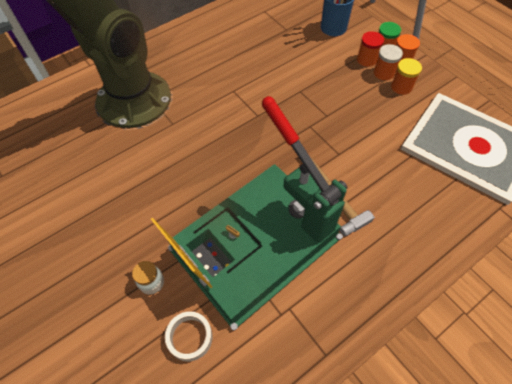

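View pics/top0.png

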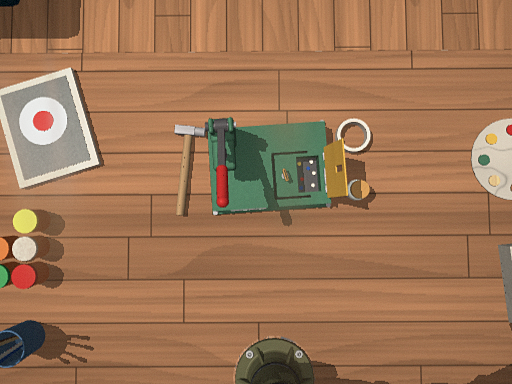

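The scene picture shows the press in the middle with its red lever up (grip at about (280,120)), the brass button at (232,233) and the open yellow cover around (180,250). In the top view the press spans cols 210–330 and rows 120–213, with the button at (285,175) and the cover at (336,170). I'll enlarge both.

```bash
python3 - <<'E'
from h import *
a=cv2.imread('pics/top0.png')[105:225,200:380]; b=cv2.imread('pics/scene0.png')[85:345,120:380]
a=cv2.resize(a,None,fx=4.4,fy=4.4,interpolation=cv2.INTER_CUBIC);b=cv2.resize(b,None,fx=2.3,fy=2.3,interpolation=cv2.INTER_CUBIC)
cv2.imwrite('pics/ctop.png',a);cv2.imwrite('pics/cscene.png',b)
E
```

```text
(no output)
```

View pics/ctop.png

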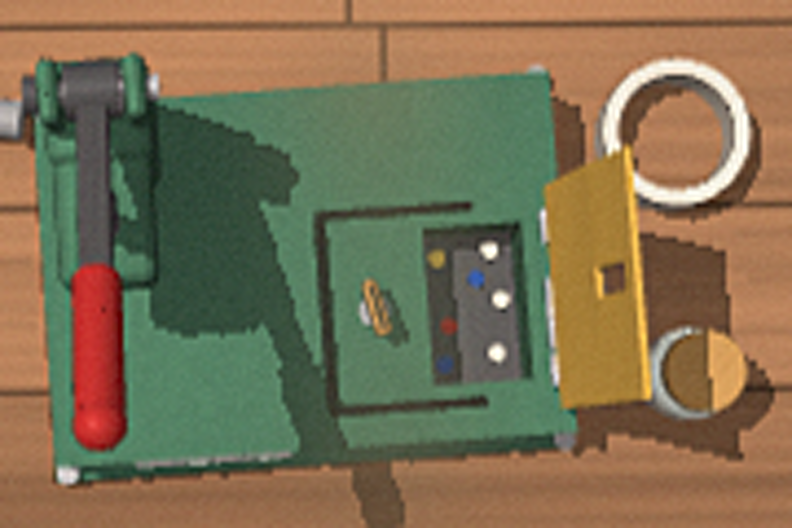

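View pics/cscene.png

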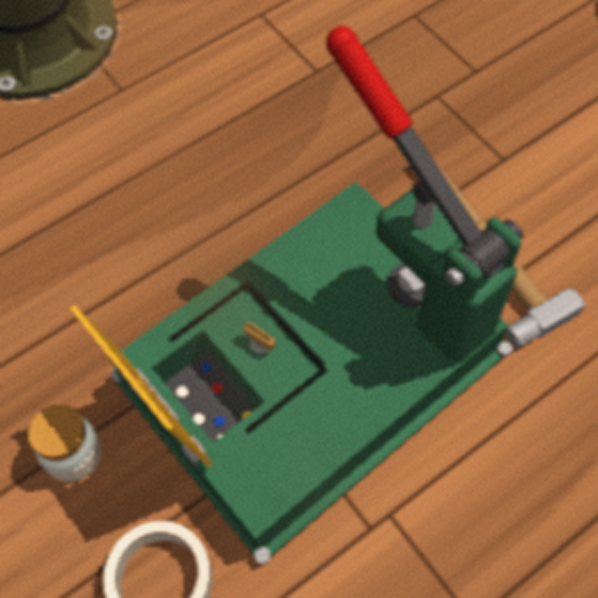

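In the top crop the button head lies at (377,307) with its bar running (371,282)–(385,332). The seal corners are at (318,217) and (333,408), and the grip runs (97,270)–(100,445). In the scene crop the button is at (259,335), the seal corners at (322,368) and (250,288), and the grip tip at (340,35). The cover is almost edge-on at (75,308)–(207,463).

```bash
python3 - <<'E'
from h import *
T=lambda u,v:('top0',200+u/4.4,105+v/4.4)
S=lambda u,v:('scene0',120+u/2.3,85+v/2.3)
P={}
for n,a,b in [('button',(377,307),(259,335)),('seal++',(318,217),(322,368)),('seal-+',(333,408),(250,288)),('base+-',(550,72),(262,548)),
 ('foot-base',(567,440),(118,376)),('gripend',(100,430),(343,42)),('gripinner',(97,270),(400,128)),('axle',(92,85),(487,250)),('cov-',(650,402),(75,308)),('cov+',(627,148),(208,463))]:
    x,r=tri([T(*a),S(*b)]); P[n]=x; print(n,x.round(4),'res',round(r,4))
for n,u,v in [('button',377,307),('base',250,440),('base2',420,120),('cover',600,350),('cover2',590,210),('grip',97,360)]:
    t=T(u,v); print(n,pt('top0',round(t[1]),round(t[2])).round(4))
d=P['seal++']-P['seal-+']; print('yaw x',np.degrees(np.arctan2(d[1],d[0])), np.linalg.norm(d))
d=P['gripinner']-P['gripend'];print('lever yaw',np.degrees(np.arctan2(d[1],d[0])))
d=P['cov+']-P['cov-'];print('cov yaw',np.degrees(np.arctan2(d[1],d[0])),np.linalg.norm(d))
# cloud fit: base top plane extents from both depths
for f in('top0','scene0'):
    z=np.load(f'pics/{f}.npz'); v,u=np.mgrid[:384,:512]; c=np.stack([u,v,np.ones_like(u)],-1)@np.linalg.inv(z['K']).T*z['d'][...,None]
    X=(c-z['t'])@z['R']; hsv=cv2.cvtColor(z['im'],cv2.COLOR_BGR2HSV)
    m=(abs(hsv[...,0].astype(int)-75)<20)&(hsv[...,1]>90)&(abs(X[...,2]-.065)<.012)&(z['d']>0)
    m=cv2.morphologyEx(m.astype(np.uint8),cv2.MORPH_OPEN,np.ones((3,3)))>0
    q=X[m]; r=cv2.minAreaRect((q[:,:2]*1000).astype(np.float32)); print(f,m.sum(),q[:,2].mean(),r)
    y=(abs(hsv[...,0].astype(int)-24)<8)&(hsv[...,1]>150)&(X[...,0]>.3)&(X[...,0]<.65)&(X[...,1]<-.05)&(X[...,1]>-.35)&(X[...,2]>.075)
    q=X[y]; 
    if len(q)>30:
        c0=q.mean(0); n=np.linalg.svd(q-c0)[2][2]; print(' cover',len(q),c0.round(3),n.round(3),q.min(0).round(3),q.max(0).round(3))
E
```

```text
button [ 0.5726 -0.0329  0.0859] res 0.0022
seal++ [0.631  0.0015 0.0661] res 0.0007
seal-+ [ 0.5116 -0.0049  0.0596] res 0.0044
base+- [ 0.7293 -0.1466  0.044 ] res 0.007
foot-base [ 0.4905 -0.161   0.009 ] res 0.0039
gripend [0.4944 0.1223 0.329 ] res 0.004
gripinner [0.5753 0.124  0.295 ] res 0.0003
axle [0.6844 0.1325 0.2339] res 0.003
cov- [ 0.5095 -0.1726  0.2106] res 0.0046
cov+ [ 0.6657 -0.1622  0.1613] res 0.0221
button [ 0.5707 -0.0346  0.0918]
base [0.4902 0.0446 0.0648]
base2 [ 0.6934 -0.0632  0.0633]
cover [ 0.5391 -0.1582  0.1539]
cover2 [ 0.621  -0.1535  0.16  ]
grip [0.5268 0.1214 0.3297]
yaw x 3.0538349679382377 0.11970554371993117
lever yaw 1.1918058120736064
cov yaw 3.8126588038660563 0.16418809088275096
top0 42 0.06511078820148254 ((538.2205200195312, 5.55322265625), (74.5793685913086, 326.7053527832031), 0.6178527474403381)
 cover 1061 [ 0.579 -0.157  0.157] [ 0.072 -0.986 -0.149] [ 0.51  -0.235  0.075] [ 0.649 -0.14   0.221]
scene0 8667 0.06414444082839567 ((601.3480834960938, 9.535919189453125), (229.67825317382812, 322.1462707519531), 3.5790040493011475)
 cover 391 [ 0.575 -0.178  0.167] [-0.313  0.884 -0.347] [ 0.512 -0.261  0.075] [ 0.65 -0.14  0.22]
```

```bash
python3 -m handwheel '[[0,0.045,-0.025,-0.03,0,0,0],[0,0.045,-0.025,-0.03,0,0,0],[0,0.045,-0.025,-0.03,0,0,0],[0,0.045,-0.025,-0.03,0,0,0],[0,0.045,-0.025,-0.03,0,0,0],[0,0.045,-0.025,-0.03,0,0,0]]' 20
python3 -m handwheel '[[0,0.033,-0.037,0,0,0,0],[0,0.033,-0.037,0,0,0,0],[0,0.033,-0.037,0,0,0,0],[0,0.033,-0.037,0,0,0,0],[0,0.033,-0.037,0,0,0,0],[0,0.033,-0.037,0,0,0,0],[0,0.033,-0.037,0,0,0,0],[0,0.033,-0.037,0,0,0,0],[0,0,0,0,0,0,0]]'
python3 - <<'E'
from h import *
st(); grab('wrist','w1'); cv2.imwrite('pics/w1b.png',cv2.resize(cv2.imread('pics/w1.png'),(800,600)))
z=np.load('pics/w1.npz'); print((-z['R'].T@z['t']).round(3),z['R'].round(2).tolist())
for p in [[.5716,-.034,.093],[.53,.122,.3125],[.5786,-.1454,.071]]:
    c=z['K']@(z['R']@p+z['t']); print((c[:2]/c[2]*800/512).round(1))
E
```

```text
time: 0.85
position: [0.4016, -0.4013, 0.4032]
tool_rot: [-3.109, -0.45, 0.001]
ft_force: [0.4, -0.7, -0.6]
grip_width: 0.398
grip_force: 0.0
time: 1.98
position: [0.5704, -0.0385, 0.4018]
tool_rot: [-3.104, -0.464, 0.001]
ft_force: [-1.0, 0.6, 0.1]
grip_width: 0.005
grip_force: 0.0
{'time': 1.975, 'joint_positions': [0.5231, 0.1713, -0.5898, 1.3081, 0.0928, 1.6909, -1.3228], 'position': [0.5704, -0.0385, 0.4018], 'tool_rot': [-3.1042, -0.4641, 0.0008], 'ft_force': [-0.9888, 0.6308, 0.0997], 'grip_width': 0.0046, 'grip_force': 0.0}
[[ 0.956  0.292 -0.001]
 [ 0.292 -0.956  0.003]
 [-0.    -0.003 -1.   ]]
[ 0.634 -0.02   0.564] [[0.29, -0.96, -0.0], [-0.93, -0.28, 0.25], [-0.24, -0.07, -0.97]]
[395.1 242.9]
[ 68.9 290.1]
[507.4 266.6]
```

View pics/w1b.png

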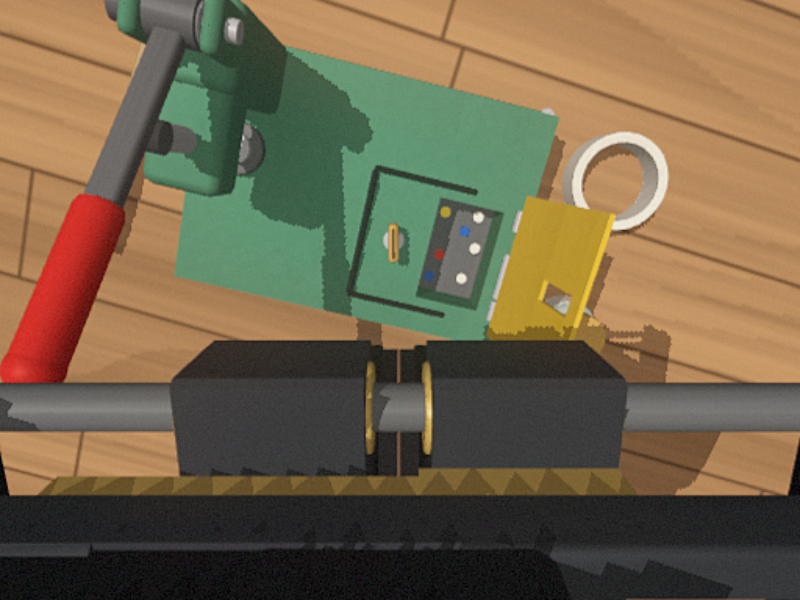

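The wrist view shows the button at (393,243) against a predicted (395,243), and its bar lies along the tool's x axis. The seal lines are tilted about 13° to that, so the press yaw is about 4° and the button needs about 77° anticlockwise. The grip sleeve is centred where predicted (69,290). Lever first.

```bash
python3 -m handwheel '[[0,0.002,-0.041,0,0,0,0],[0,0.002,-0.041,0,0,0,0],[0,0.002,-0.041,0.01,0,0,0],[0,0.002,-0.041,0.01,0,0,0],[0,0,0,0.02,0,0,0],[0,0,0,0.01,0,0,0]]'
python3 -m handwheel '[[0,-0.002,0,0.012,0,0,0],[0,-0.002,0,0.012,0,0,0],[0,-0.003,-0.001,0.015,0,0,0],[0,-0.003,-0.001,0.015,0,0,0],[0,-0.003,-0.001,0.015,0,0,0],[0,-0.003,-0.001,0.015,0,0,0],[0,-0.003,-0.001,0.015,0,0,0],[0,0,0,0.012,0,0,0]]'
```

```text
time: 2.78
position: [0.5308, 0.1136, 0.3514]
tool_rot: [3.108, 0.447, -0.002]
ft_force: [-0.6, -1.0, 0.4]
grip_width: 0.005
grip_force: 0.0
time: 3.78
position: [0.511, 0.1129, 0.2426]
tool_rot: [3.107, 0.447, -0.001]
ft_force: [-8.0, -3.0, 12.2]
grip_width: 0.01
grip_force: 5.8
```

```bash
python3 -m handwheel '[[0,0,0,0.008,0,0,0],[0,0,0,0.008,0,0,0],[0,0,0,0.005,0,0,0],[0,0,0,0,0,0,0]]';python3 -m handwheel '[[0,0,0,0.003,0,0,0],[0,0,0,0,0,0,0]]'; python3 -m handwheel '[[0,0,0,0.003,0,0,0],[0,0,0,0,0,0,0]]'
```

```text
time: 4.28
position: [0.5103, 0.1129, 0.2214]
tool_rot: [3.107, 0.447, -0.005]
ft_force: [-6.8, -3.8, 11.3]
grip_width: 0.005
grip_force: 6.1
time: 4.53
position: [0.5103, 0.1129, 0.2186]
tool_rot: [3.107, 0.447, -0.004]
ft_force: [-7.1, -3.7, 11.5]
grip_width: 0.009
grip_force: 6.1
time: 4.78
position: [0.5105, 0.1129, 0.2157]
tool_rot: [3.107, 0.447, -0.004]
ft_force: [-7.4, -2.7, 11.2]
grip_width: -0.0
grip_force: 6.2
```

```bash
python3 -m handwheel '[[0,0,0,0.003,0,0,0],[0,0,0,0,0,0,0]]';python3 -m handwheel '[[0,0,0,0.003,0,0,0],[0,0,0,0,0,0,0]]'; python3 -m handwheel '[[0,0,0,0.003,0,0,0],[0,0,0,0,0,0,0]]'
```

```text
time: 5.03
position: [0.5106, 0.1129, 0.214]
tool_rot: [3.106, 0.447, -0.003]
ft_force: [-8.2, -3.7, 17.3]
grip_width: 0.002
grip_force: 9.4
time: 5.28
position: [0.5108, 0.1129, 0.2132]
tool_rot: [3.105, 0.447, -0.001]
ft_force: [-14.4, -5.2, 29.4]
grip_width: 0.005
grip_force: 15.6
time: 5.52
position: [0.5109, 0.1129, 0.2126]
tool_rot: [3.104, 0.447, -0.0]
ft_force: [-19.6, -6.8, 40.7]
grip_width: 0.004
grip_force: 22.0
```

Lever is on its stop (the force climbs at z 0.213, as predicted). Let it spring back and go above the button.

```bash
python3 -m handwheel '[[0,0,0,-0.015,0,0,0],[0,0.003,0.001,-0.03,0,0,0],[0,0.003,0.001,-0.03,0,0,0],[0,0.003,0.001,-0.03,0,0,0],[0,0,0,-0.04,0,0,0],[0,0,0,-0.04,0,0,0],[0,0,0,0,0,0,0]]'
python3 - <<'E'
from h import *
grab('top','top1'); s=st(); R=Ro.from_rotvec(s['tool_rot']).as_matrix()
p0,p1=[np.load(f'pics/{f}.npz') for f in('top0','top1')]
hs=lambda z:cv2.cvtColor(z['im'],cv2.COLOR_BGR2HSV)
for f in('top0','top1'):
    z=np.load(f'pics/{f}.npz');h=cv2.cvtColor(z['im'],cv2.COLOR_BGR2HSV)[160:215,205:240]; m=((h[...,0]<6)|(h[...,0]>174))&(h[...,1]>170); v,u=np.nonzero(m); print(f,m.sum(),u.mean()+205,v.mean()+160,v.max()+160)
print('to button z.16', R.T@(np.array([.5716,-.0345,.16])-s['position']))
E
```

```text
time: 6.4
position: [0.5222, 0.1147, 0.3936]
tool_rot: [-3.109, -0.449, -0.009]
ft_force: [0.1, -0.3, -1.4]
grip_width: 0.001
grip_force: 0.0
{'time': 6.45, 'joint_positions': [0.3827, 0.082, -0.694, 1.4198, 0.053, 1.6561, -1.5886], 'position': [0.5215, 0.1144, 0.3915], 'tool_rot': [-3.1093, -0.4496, -0.0039], 'ft_force': [-0.0779, -0.0581, -0.4445], 'grip_width': 0.0083, 'grip_force': 0.0}
[[ 0.959  0.283  0.002]
 [ 0.283 -0.959  0.   ]
 [ 0.002  0.    -1.   ]]
top0 446 221.9372197309417 185.804932735426 206<stdin>:6: RuntimeWarning: Mean of empty slice.
  ret = ret.dtype.type(ret / rcount)
Traceback (most recent call last):
ValueError: zero-size array to reduction operation maximum which has no identity
```

```bash
python3 -m handwheel '[[0.04,0.0015,0.039,0,0,0,0],[0.04,0.0015,0.039,0,0,0,0],[0.04,0.0015,0.039,0.03,0,0,0],[0.04,0.0015,0.039,0.04,0,0,0],[0.04,0,0,0.05,0,0,0],[0.04,0,0,0.05,0,0,0],[0.04,0,0,0.04,0,0,0],[0.04,0,0,0.02,0,0,0],[0.04,0,0,0,0,0,0]]' 20
python3 - <<'E'
from h import *
s=st(); R=Ro.from_rotvec(s['tool_rot']).as_matrix(); grab('wrist','w2'); grab('top','top2'); cv2.imwrite('pics/w2b.png',cv2.resize(cv2.imread('pics/w2.png'),(800,600)))
print('to button z.072', R.T@(np.array([.5716,-.0345,.072])-s['position']))
z=np.load('pics/w2.npz'); 
for p in [[.5716,-.0345,.093]]:
    c=z['K']@(z['R']@p+z['t']); print((c[:2]/c[2]*800/512).round(1))
for f in('top0','top2'):
    z=np.load(f'pics/{f}.npz');h=cv2.cvtColor(z['im'],cv2.COLOR_BGR2HSV)[160:215,205:240]; m=((h[...,0]<6)|(h[...,0]>174))&(h[...,1]>170); v,u=np.nonzero(m); print(f,m.sum(),u.mean()+205,v.mean()+160)
E
```

```text
time: 7.58
position: [0.5697, -0.0335, 0.1589]
tool_rot: [-3.108, -0.45, 0.005]
ft_force: [0.5, 0.2, 0.0]
grip_width: 0.457
grip_force: 0.0
{'time': 7.575, 'joint_positions': [0.5158, 0.2428, -0.5773, 1.7166, 0.1391, 1.2269, -1.3788], 'position': [0.5697, -0.0335, 0.1589], 'tool_rot': [-3.1082, -0.4502, 0.0051], 'ft_force': [0.5101, 0.2006, 0.0203], 'grip_width': 0.4573, 'grip_force': 0.0}
[[ 0.959  0.284 -0.003]
 [ 0.284 -0.959  0.   ]
 [-0.003 -0.001 -1.   ]]
to button z.072 [0.00183937 0.00162097 0.08688327]
[401.7 315.9]
top0 446 221.9372197309417 185.804932735426
top2 443 221.94582392776525 185.77426636568848
```

View pics/w2b.png

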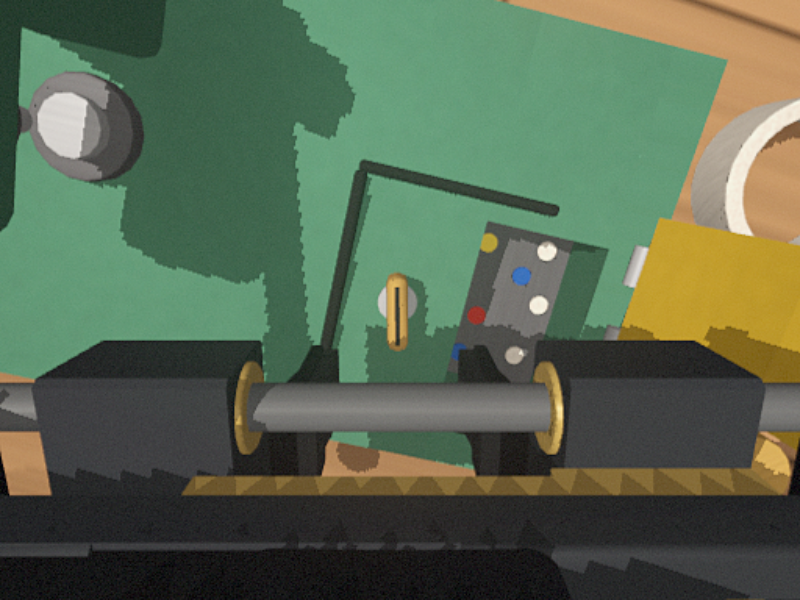

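The wrist view shows the button at (397,312), centred between the fingertips (320 and 478) and along the tool's x. The lever is back up, with the same red pixels as before. Descend, grip, then turn 77° anticlockwise.

```bash
python3 -m handwheel '[[0.024,0.003,0,0,0,0,0],[0.024,0,0,0.01,0,0,0],[0.024,0,0,0.03,0,0,0],[0.024,0,0,0.025,0,0,0],[0.024,0,0,0.015,0,0,0],[0.024,0,0,0.005,0,0,0],[0.024,0,0,0,0,0,0]]' 20
python3 -m handwheel '[[0,0,0,0,0,0,0],[0,0,0,0,0,0,0],[0,0,0,0,0,0,0],[0,0,0,0,0,0,0]]' 20
```

```text
time: 8.55
position: [0.5741, -0.0325, 0.0758]
tool_rot: [3.109, 0.451, 0.001]
ft_force: [0.6, 0.3, 0.2]
grip_width: 0.275
grip_force: 0.0
time: 9.05
position: [0.5741, -0.0315, 0.0763]
tool_rot: [-3.108, -0.451, -0.001]
ft_force: [-2.2, 2.1, 5.4]
grip_width: 0.113
grip_force: 20.0
```

```bash
python3 -m handwheel '[[0,0,0,0,0,0,-5],[0,0,0,0,0,0,-8],[0,0,0,0,0,0,-8],[0,0,0,0,0,0,-8]]'; python3 -m handwheel '[[0,0,0,0,0,0,0]]'
```

```text
time: 9.55
position: [0.5735, -0.0304, 0.0763]
tool_rot: [-2.892, -1.222, -0.0]
ft_force: [-3.5, 5.6, 7.6]
grip_width: 0.115
grip_force: 20.0
time: 9.68
position: [0.5734, -0.0304, 0.0763]
tool_rot: [-2.894, -1.217, -0.0]
ft_force: [-4.4, 4.3, 7.4]
grip_width: 0.113
grip_force: 20.0
```

```bash
python3 -m handwheel '[[0,0,0,0,0,0,-8],[0,0,0,0,0,0,-8],[0,0,0,0,0,0,-8],[0,0,0,0,0,0,-8],[0,0,0,0,0,0,-8],[0,0,0,0,0,0,-8],[0,0,0,0,0,0,0]]'; python3 -c "
from h import *
st()"
```

```text
time: 10.55
position: [0.5715, -0.0296, 0.0763]
tool_rot: [-2.146, -2.287, 0.003]
ft_force: [-9.1, 6.4, 13.0]
grip_width: 0.108
grip_force: 20.0
{'time': 10.55, 'joint_positions': [0.6708, 0.385, -0.7899, 1.7888, 0.3011, 1.0989, -0.1589], 'position': [0.5715, -0.0296, 0.0763], 'tool_rot': [-2.1459, -2.2872, 0.0029], 'ft_force': [-9.0602, 6.4135, 13.0335], 'grip_width': 0.1082, 'grip_force': 20.0036}
[[-0.064  0.998 -0.005]
 [ 0.998  0.064  0.002]
 [ 0.003 -0.005 -1.   ]]
```

```bash
python3 -m handwheel '[[0.026,0,0,0,0,0,0],[0.026,0,0,0,0,0,0],[0.026,0,0,0,0,0,0],[0.026,0,0,-0.01,0,0,0],[0.026,0,0,-0.04,0,0,0],[0.026,0,0,-0.06,0,0,0],[0.026,0,0,-0.06,0,0,0],[0,0,0,-0.05,0,0,0],[0,0,0,0,0,0,0]]'
python3 - <<'E'
from h import *
s=st(); R=Ro.from_rotvec(s['tool_rot']).as_matrix(); grab('wrist','w3'); cv2.imwrite('pics/w3b.png',cv2.resize(cv2.imread('pics/w3.png'),(800,600)))
print('to start', R.T@(np.array([.624,-.215,.165])-s['position']))
E
```

```text
time: 11.68
position: [0.5761, -0.0319, 0.3009]
tool_rot: [2.147, 2.283, 0.008]
ft_force: [0.5, 0.3, -0.7]
grip_width: 0.156
grip_force: 0.0
{'time': 11.675, 'joint_positions': [0.7334, 0.2132, -0.8457, 1.4982, 0.1618, 1.4929, -0.0512], 'position': [0.5761, -0.0319, 0.3009], 'tool_rot': [2.1475, 2.2827, 0.008], 'ft_force': [0.5434, 0.3035, -0.7326], 'grip_width': 0.1557, 'grip_force': 0.0}
[[-0.061  0.998  0.009]
 [ 0.998  0.061 -0.001]
 [-0.002  0.009 -1.   ]]
to start [-0.18540404  0.03538297  0.13660396]
```

View pics/w3b.png

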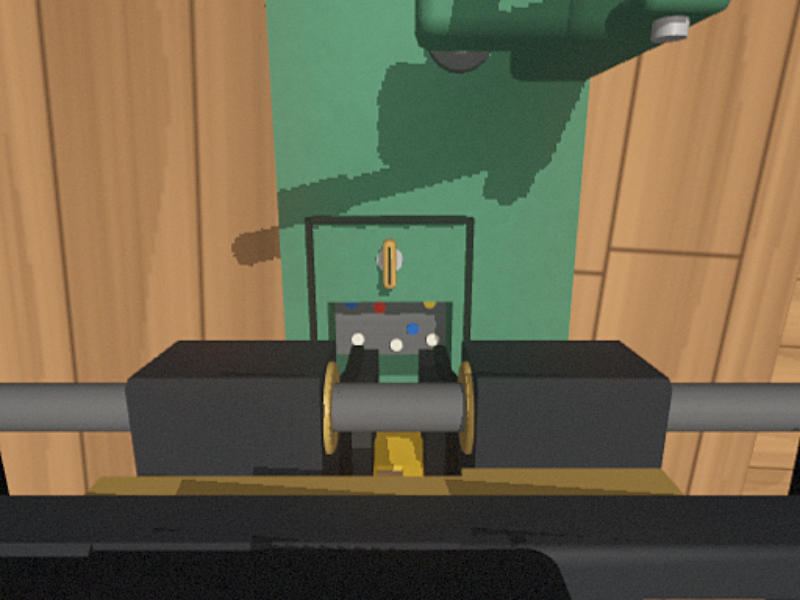

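The button (390,263) now lies upright in the picture, parallel to the side seals (310 and 470), so it is aligned. Next, go round behind the cover with the fingers shut.

```bash
python3 -m handwheel '[[0,-0.046,0.009,0,0,0,0],[0,-0.046,0.009,0,0,0,0],[0,-0.046,0.009,0,0,0,0],[0,-0.047,0.009,0,0,0,0],[0,0,0,0.035,0,0,0],[0,0,0,0.05,0,0,0],[0,0,0,0.04,0,0,0],[0,0,0,0.008,0,0,0],[0,0,0,0,0,0,0]]' 20
python3 -m handwheel '[[0,0.015,0,0,0,0,0],[0,0.015,0,0,0,0,0],[0,0.01,0,0,0,0,0],[0,0.01,0,0,0,0,0],[0,0.01,0,0,0,0,0],[0,0,0,0,0,0,0]]'
```

```text
time: 12.85
position: [0.6209, -0.2149, 0.1625]
tool_rot: [-2.152, -2.288, 0.0]
ft_force: [0.1, -0.5, 0.9]
grip_width: 0.008
grip_force: 0.0
time: 13.6
position: [0.6172, -0.1536, 0.1625]
tool_rot: [-2.151, -2.289, -0.0]
ft_force: [0.1, -0.1, -0.4]
grip_width: 0.006
grip_force: 0.0
```

```bash
cat >> h.py <<'E'
def cov(f):
    z=np.load(f'pics/{f}.npz'); v,u=np.mgrid[:384,:512]; X=((np.stack([u,v,np.ones_like(u)],-1)@np.linalg.inv(z['K']).T*z['d'][...,None])-z['t'])@z['R']
    h=cv2.cvtColor(z['im'],cv2.COLOR_BGR2HSV).astype(int)
    y=(abs(h[...,0]-24)<8)&(h[...,1]>150)&(X[...,0]>.49)&(X[...,0]<.68)&(X[...,1]<.03)&(X[...,1]>-.2)&(X[...,2]>.067)&(X[...,2]<.23)
    q=X[y]; print(f,len(q),q.min(0).round(3),q.max(0).round(3))
    a=np.arctan2(q[:,2]-.069,q[:,1]+.1454); r=np.hypot(q[:,2]-.069,q[:,1]+.1454); print('angle',np.median(a[r>.06]).round(3),'rmax',np.percentile(r,98).round(3))
E
python3 - <<'E'
from h import *
grab('scene','s4');grab('top','t4'); cov('top0')
for f in('s4','t4'):cov(f)
E
```

```text
top0 1056 [ 0.51  -0.173  0.075] [ 0.649 -0.14   0.221]
angle 1.703 rmax 0.151
s4 148 [ 0.569 -0.151  0.075] [ 0.65  -0.016  0.219]
angle 1.505 rmax 0.15
t4 186 [ 0.509 -0.147  0.078] [ 0.648 -0.137  0.221]
angle 1.551 rmax 0.15
```

```bash
python3 -m handwheel '[[0,0.011,0,0,0,0,0],[0,0.011,0,0,0,0,0],[0,0.011,0,0,0,0,0],[0,0.015,0,0.008,0,0,0],[0,0.015,0,0.009,0,0,0],[0,0.012,0,0.012,0,0,0],[0,0.011,0,0.013,0,0,0],[0,0.005,0,0.012,0,0,0],[0,0.005,0,0.012,0,0,0],[0,0.003,0,0.007,0,0,0],[0,0.003,0,0.006,0,0,0],[0,0,0,0,0,0,0]]'
python3 - <<'E'
from h import *
grab('scene','s5');cov('s5');st()
E
```

```text
time: 15.2
position: [0.6109, -0.0531, 0.0831]
tool_rot: [-2.152, -2.288, 0.0]
ft_force: [0.4, 0.3, 0.8]
grip_width: 0.006
grip_force: 0.0
s5 1982 [ 0.502 -0.141  0.067] [0.679 0.009 0.215]
angle 0.124 rmax 0.154
{'time': 15.25, 'joint_positions': [0.6513, 0.4548, -0.7613, 1.6843, 0.34, 1.1398, -0.1425], 'position': [0.6112, -0.0532, 0.0835], 'tool_rot': [-2.1527, -2.288, -0.0], 'ft_force': [0.2479, 0.1995, -0.5609], 'grip_width': 0.003, 'grip_force': 0.0}
[[-0.061  0.998 -0.   ]
 [ 0.998  0.061  0.   ]
 [ 0.    -0.    -1.   ]]
```

```bash
python3 -m handwheel '[[0,0,0,-0.005,0,0,0],[0,0.018,0,0,0,0,0],[0,0,0,0.009,0,0,0],[0,0,0,0.004,0,0,0],[0,0,0,0,0,0,0]]'
python3 -m handwheel '[[0,0,0,0.003,0,0,0],[0,0,0,0,0,0,0]]'
python3 -m handwheel '[[0,0,0,0.002,0,0,0],[0,0,0,0,0,0,0]]'
python3 -m handwheel '[[0,0,0,0.002,0,0,0],[0,0,0,0,0,0,0]]'
```

```text
time: 15.88
position: [0.6098, -0.0346, 0.0753]
tool_rot: [-2.152, -2.288, -0.0]
ft_force: [-0.4, 2.1, 2.9]
grip_width: 0.004
grip_force: 1.2
time: 16.12
position: [0.61, -0.0348, 0.073]
tool_rot: [-2.152, -2.288, -0.0]
ft_force: [-2.4, 3.0, 7.1]
grip_width: 0.003
grip_force: 2.8
time: 16.38
position: [0.61, -0.0347, 0.0716]
tool_rot: [-2.152, -2.288, -0.0]
ft_force: [-3.9, 2.6, 8.8]
grip_width: 0.007
grip_force: 4.2
time: 16.62
position: [0.61, -0.0346, 0.0713]
tool_rot: [2.153, 2.288, -0.001]
ft_force: [-8.1, 1.7, 17.6]
grip_width: 0.004
grip_force: 9.0
```

```bash
python3 -m handwheel '[[0,0,0,0.001,0,0,0],[0,0,0,0,0,0,0],[0,0,0,0,0,0,0]]'
python3 - <<'E'
from h import *
grab('scene','s6');cov('s6'); cv2.imwrite('pics/s6b.png',cv2.resize(cv2.imread('pics/s6.png')[85:345,100:400],None,fx=2.3,fy=2.3,interpolation=cv2.INTER_CUBIC))
E
```

```text
time: 17.0
position: [0.61, -0.0347, 0.0712]
tool_rot: [2.152, 2.288, -0.002]
ft_force: [-9.0, 1.8, 23.1]
grip_width: 0.006
grip_force: 11.5
s6 2320 [ 0.504 -0.141  0.067] [0.678 0.01  0.23 ]
angle 0.017 rmax 0.152
```

View pics/s6b.png

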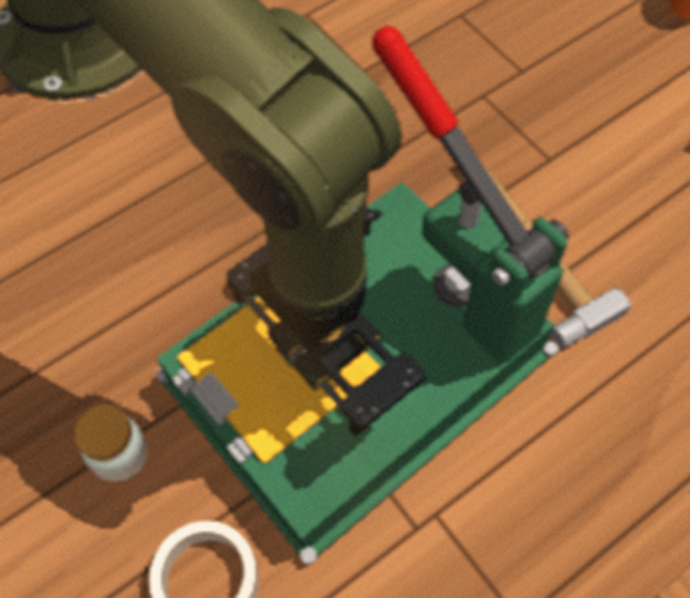

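The cover lies flat (around (270,380)) under the shut fingers. The lever is back up (410,80), and the jar (110,440), tape (205,570) and hammer (600,315) are where they were. Handing in while holding 23 N.

```bash
python3 -c "
from bench import ctrl
print(ctrl.close_job())"
```

```text
the job is handed in; nothing more can be done
None
```

I pushed the lever to its stop and it sprang back up, lined the button up with the slot, and closed the cover; the arm is still holding it flat with about 23 N, and the job is handed in (17 s on the robot's clock).

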